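# Dock an ink tank, lock it and take its cap off

## Task

Take the ink tank that stands nearer the dock, lower it fully home into the dock's pocket, and swing the dock's locking lever fully shut over its shoulder. Then unscrew that tank's cap - you cannot see whether its thread is left- or right-hand, so find which way it loosens - and lift it off; the program finishes while the gripper holds the cap, motionless, at least 6 cm higher than where it sat, with the tank still locked in. Leave the other ink tank and everything else on the desk where they are.

Things in the scene. Friction and masses are not known exactly. Their poses are not given: they have to be found in the camera images.
- tank_1: Grey ink tank, one of two look-alikes of opposite thread (places swap between runs). Lower block 100 (x) x 44 (y) x 35 mm high; on its middle an upper block 46 (x) x 44 (y), top at z = 90; collar to z = 94 mm, cap_1 sits on it and stays on when carried. Same at both ends, either may lead. Grip across the 44 mm, on the upper block. About 0.35 kg. Origin: centre of underside.
- tank_2: Grey ink tank, one of two look-alikes of opposite thread (places swap between runs). Lower block 100 (x) x 44 (y) x 35 mm high; on its middle an upper block 46 (x) x 44 (y), top at z = 90; collar to z = 94 mm, cap_2 sits on it and stays on when carried. Same at both ends, either may lead. Grip across the 44 mm, on the upper block. About 0.35 kg. Origin: centre of underside.
- cap_1: Ribbed black cap on tank_1: knob 36 mm dia, 26 high; origin on its axis at the knob's underside, z up; a lugged stem hangs 16.5 mm below it. Quick thread, left- or right-hand: the wrong way it stops hard within 0.2 rad; the other way it turns freely, comes free by 1.15 rad and lifts straight off from there up to a second stop at about 1.9 rad. Cannot be pulled off before. 0.04 kg.
- cap_2: Ribbed black cap on tank_2: knob 36 mm dia, 26 high; origin on its axis at the knob's underside, z up; a lugged stem hangs 16.5 mm below it. Quick thread, left- or right-hand: the wrong way it stops hard within 0.2 rad; the other way it turns freely, comes free by 1.15 rad and lifts straight off from there up to a second stop at about 1.9 rad. Cannot be pulled off before. 0.04 kg.
- dock: Fixed grey dock: block 134 (x) x 76 (y) x 28 mm high with a chamfered rectangular pocket in its middle, 104 (x) x 48 (y) mm, 22 mm deep; the tank's long side goes along the dock's x. An ear at its +x +y corner (to y = 60 mm) carries the lever's pivot, top 53 mm above the desk. Origin: centre of the underside, on the desk, z up.
- pocket (a point): Centre of the pocket's floor, 6 mm above the desk; axes as the dock's. A seated tank's origin lies here.
- lever (a joint): Locking lever's angle, rad, about a vertical axis: 0 = fully shut (end stop), its bar lying along the dock's y across the tank's low shoulder; grows as it swings open, counter-clockwise from above, to 1.8; starts at 1.2 to 1.6. Light friction (under 1 N at the peg); stays where left.
- lever_peg (a point): Top of the lever's upright black peg (12 mm diameter, 32 mm high, on the steel bar's free end), 84 mm from the hinge and 83 mm above the desk; pinch or push it from above. Turns with the lever.
- lever_hinge (a point): The lever's pivot, at x = 40, y = 43 mm in the dock's frame, 43 mm above the desk (underside of the 8 mm thick, 14 mm wide bar). At lever angle a the peg lies at (84 sin a, -84 cos a) mm from here in the dock's axes.
- pen_pot: Round dark pot of pens, 80 mm diameter, 100 mm high, pens to 165 mm. Bystander. Origin: centre of underside.
- tape_dispenser: White desk tape dispenser, 150 x 60 x 85 mm. Bystander. Origin: centre of underside.
- stapler: Black stapler, 150 x 36 x 60 mm. Bystander. Origin: centre of underside.
- mug: White mug, 80 mm diameter, 95 mm high. Bystander. Origin: centre of underside.
- note_block: Block of note paper, 76 x 76 x 30 mm. Bystander. Origin: centre of underside.
- tape_roll: Empty cardboard tape core lying flat, 76 mm diameter, 18 mm high. Bystander. Origin: centre of underside.
- wood_rest: Small wooden block, 75 x 28 x 18 mm. Bystander. Origin: centre of underside.
Mind the look-alikes: they are no part of the job. Leave any yellow look-alike of the cap_1 alone. What is shaped like the tank_1 but blue is not meant.

How it is judged:
By the outcome, as a careful person would: the job done as asked, in the order asked, and still so for the second after the job is handed in, while the arm keeps its last pose, push and grip.
It also fails if it takes over 67 s, if anything falls off the work surface, if the arm or the gripper's body presses on something with over 40 N, if the wrist force passes 120 N, or if a joint passes its speed limit or range.

## Robot

A 7-joint arm with a two-finger parallel gripper is mounted at the origin on the work surface. World frame = base frame: x ahead of the robot, y to its left, z up, the work surface at z = 0. Lengths are in m, angles in rad, forces in N, time in s.
With the tool pointing down it reaches from about 0.35 to 0.9 m from the base axis. Payload 8.1 kg.
Tool frame: the origin (TCP) lies midway between the tips of the shut fingers; the grasp point (between the pads) lies 19 mm behind it; z points along the fingers, y is the direction in which the jaws open and shut (so a half turn about z gives the same grasp; the last joint's range is limited). The gripper opens to 92 mm and grips with 3 to 60 N. Pads are 19 mm wide; open, the fingers measure 130 mm over their backs; the gripper's body (75 mm by 190 mm) begins 47 mm behind the grasp point.
Start: joints at [1.077, 0.434, 0.025, 1.573, -0.012, 1.134, -0.075], TCP at [0.238, -0.578, 0.191] pointing down, gripper open.
Joint ranges: [-2.62, 2.62], [-0.44, 2.09], [-1.27, 1.32], [0.08, 2.57], [-1.32, 4.46], [0.12, 2], [-2.74, 2.74]. Speed limits (rad/s): [2.22, 2.22, 3.01, 3.01, 3.14, 3.14, 3.14].

## Interface

Orientations are given as a rotation vector (axis times angle).
In Python, from cell import arm gives the robot as it stands. The module is installed in compiled form; this text tells all that it offers.
- The arm moves only by the tool jog_arm, never from a script. Its argument "increments" is a list of rows, each an object with "slide": the shift along the tool's x, y, z in mm, a list of three; "roll": the turn about the tool's z in rad; "gripper": the opening, from 0 (shut) to 1 (fully open). In form: [{"slide": [x, y, z], "roll": roll, "gripper": gripper}, ...]. A call has exactly 10 rows; each row is the pose to reach, as a shift and turn from the pose commanded when the call began, along the tool's axes at that moment; what a row does not reach only later rows make up. A row lasts 1/12 s, in which the tool goes at most 41.7 mm and 7.16 degrees, less where a joint would pass 70% of its speed; a pose out of reach is approached as far as the arm can. A call with a gripper value outside its range is refused whole. The fingers move at their own pace and stop on an object; "newtons" is the grip in N (left out, the last holds). Time passes only in rows, so rows that repeat a pose let the fingers close, or fill a call up. It gives the time, the measured TCP pose, the force and the opening at its end, in the units of the state.
- arm.observe(): the state, without advancing time (a new reading comes with each control period).
- arm.get_image(name): name is "scene" or "top" or "wrist"; returns a dict with "frame" (420x560x3 uint8, blue, green, red), "depth" (420x560 float32, m along the optical axis (not along the pixel's ray), 0 where there is no reading), "intrinsics" (3x3 intrinsics, pixels), "dist_coeffs" ([k1, k2, p1, p2, k3] as OpenCV has them; the pictures are not rectified), "R" (3x3) and "t" (3): a world point X has camera coordinates R X + t; the wrist camera has in their place "hand_eye" (4x4, takes a point from camera to tool coordinates, whose origin is the TCP and whose axes are the flange's). Camera axes: x right, y down, z forward; pixel columns grow to the right and rows downward; lengths in m; the calibration is good to about 2 mm. A picture is of the moment at which its call begins: read the wrist's pose just before it.
- arm.sign_off(): hands the job in, once; it reports no verdict.
The state is a dict: "clock": time; "joints": joint angles; "dq": joint speeds; "joint_efforts": joint torques, N m; "position": TCP position; "ee_rot": TCP orientation; "force": force on the tool from outside, world axes, zero at the start; "ft_torque": the same for the moment, N m; "width": opening from 0.0 (shut) to 1.0 (fully open).
Only numpy, scipy, OpenCV 4.12 (cv2) and the standard library are available. Lean on these libraries where they do the work, as an engineer would, in place of code of your own. Each camera call takes 0.05 s, during which the arm holds its last target.

## Working session

There is one attempt and no reset: what is moved stays moved. The work goes in short steps, Python scripts to look and compute and a tool call to move; the robot and the scene stay as the last step left them, time stands still between calls to the robot, and variables do not carry over. Pictures are saved under pics/ and viewed, and the job is handed in when it is done.

Besides the shell and the picture viewer there is one more tool, called after "Request:" as name(argument=value, ...), one argument or row to a line, values as JSON. jog_arm: Moves the arm, as the interface text tells. Its arguments: {"type":"object","properties":{"increments":{"type":"array"},"newtons":{"type":"number"}},"required":["increments"]}

```bash
mkdir -p pics; cat > h.py <<'E'
import numpy as np, cv2, pickle
from cell import arm
from scipy.spatial.transform import Rotation as Ro
def shot(name,tag):
    s=arm.observe(); im=arm.get_image(name); im['state']=s
    cv2.imwrite(f'pics/{tag}.png',im['frame']); pickle.dump(im,open(f'pics/{tag}.pkl','wb')); return im
def load(tag): return pickle.load(open(f'pics/{tag}.pkl','rb'))
def cloud(im):
    d=im['depth'];h,w=d.shape
    v,u=np.mgrid[0:h,0:w]
    p=cv2.undistortPoints(np.stack([u,v],-1).reshape(-1,1,2).astype(np.float64),im['intrinsics'],np.array(im['dist_coeffs'])).reshape(h,w,2)
    c=np.concatenate([p*d[...,None],d[...,None]],-1)
    if 'R' in im: W=(c-np.array(im['t']))@np.array(im['R'])
    else:
        H=np.array(im['hand_eye']);s=im['state'];T=c@H[:3,:3].T+H[:3,3]
        W=T@Ro.from_rotvec(s['ee_rot']).as_matrix().T+np.array(s['position'])
    W[d==0]=np.nan
    return W
E
python3 - <<'E'
from h import *
s=arm.observe();print(s)
for n in('top','scene'):
    im=shot(n,n+'0');print(im['intrinsics'],im['R'],im['t'])
print(Ro.from_rotvec(s['ee_rot']).as_matrix())
E
```

```text
{'clock': 0.0, 'joints': array([ 1.07743493,  0.43521857,  0.02498358,  1.5740947 , -0.01159117,
        1.13399293, -0.07510705]), 'dq': array([-0.00041418, -0.00031482, -0.00019969, -0.00057443,  0.00172487,
        0.00022406, -0.00166904]), 'joint_efforts': array([-3.10181713e-04, -6.67841792e+01,  9.84654464e-01, -3.14451635e+01,
       -6.05817069e-02,  4.27524000e-02,  9.65462914e-05]), 'position': array([ 0.23777631, -0.57739242,  0.19024881]), 'ee_rot': array([-3.08037261e+00, -6.09489947e-01,  7.14198746e-04]), 'force': array([-1.2218961 ,  0.20310358,  0.02564256]), 'ft_torque': array([-0.067801  ,  0.03866686, -0.0897616 ]), 'width': 1.0027352464959858}
[[386.46673275   0.         282.62606446]
 [  0.         386.46673275 210.5814297 ]
 [  0.           0.           1.        ]] [[-0.02413996 -0.99949811  0.02051337]
 [-0.9799342   0.01959647 -0.1983556 ]
 [ 0.19785406 -0.02489005 -0.97991543]] [0.00837519 0.56462724 0.8945544 ]
[[441.15640562   0.         275.08689714]
 [  0.         441.15640562 209.21049927]
 [  0.           0.           1.        ]] [[ 0.6595532   0.75165661 -0.00138369]
 [ 0.43535868 -0.38351183 -0.81448235]
 [-0.61274171  0.53659204 -0.58018668]] [-0.38149256 -0.16356419  1.39094866]
[[ 9.24650762e-01  3.80815473e-01 -7.37633756e-04]
 [ 3.80816156e-01 -9.24649738e-01  1.38442022e-03]
 [-1.54844219e-04 -1.56100806e-03 -9.99998770e-01]]
```

View pics/top0.png

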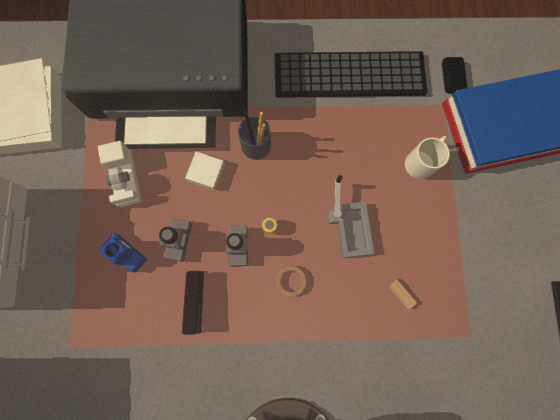

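View pics/scene0.png

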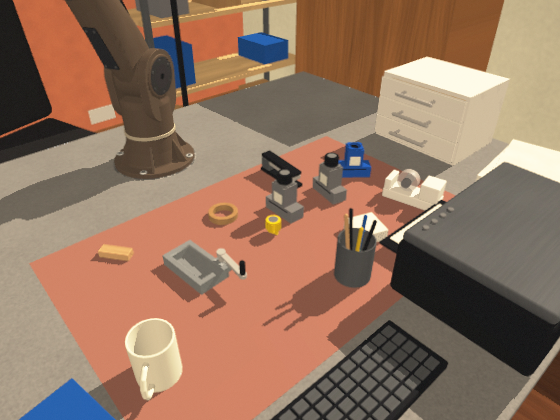

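The top view shows two grey tanks, at (173,240) and (237,245). The dock is at (355,230), with the lever open and its peg at (339,180). The nearer tank is the one at (237,245). Next I'll measure it.

```bash
python3 - <<'E'
from h import *
im=load('top0');W=cloud(im)
f=im['frame']
c=cv2.resize(f[160:290,210:400],None,fx=4.2,fy=4.2,interpolation=cv2.INTER_CUBIC);cv2.imwrite('pics/c0.png',c)
def box(u0,u1,v0,v1,z0,z1,n):
    P=W[v0:v1,u0:u1].reshape(-1,3);P=P[(P[:,2]>z0)&(P[:,2]<z1)]
    r=cv2.minAreaRect((P[:,:2]*1000).astype(np.float32));print(n,len(P),r,'mean',P.mean(0), 'medz',np.median(P[:,2]))
box(222,252,222,270,.028,.045,'tank low')
box(222,252,222,270,.080,.097,'tank top')
box(222,252,222,270,.105,.130,'cap top')
box(255,285,210,240,.015,.2,'yellow')
box(336,376,202,260,.020,.034,'dock top')
box(325,345,205,225,.045,.056,'ear top')
box(328,348,170,215,.041,.06,'bar')
box(330,348,170,190,.065,.1,'peg')
box(150,200,215,265,.105,.130,'cap2 top')
E
```

```text
tank low 362 ((485.62677001953125, 108.52145385742188), (100.0880355834961, 43.032466888427734), 0.21659237146377563) mean [0.47970175 0.10843391 0.03513887] medz 0.03516649700000095
tank top 149 ((485.7627868652344, 109.31950378417969), (42.51996994018555, 46.71371841430664), 89.87609100341797) mean [0.47947938 0.10612969 0.09169166] medz 0.09184614880536536
cap top 222 ((484.50616455078125, 108.97767639160156), (36.030242919921875, 36.443641662597656), 88.31159210205078) mean [0.48471753 0.10872526 0.11989879] medz 0.12041711764310993
yellow 187 ((532.061767578125, 30.347877502441406), (35.12137985229492, 34.522464752197266), 89.04524993896484) mean [0.53133475 0.02995558 0.04182891] medz 0.04302903049444835
dock top 828 ((520.2559814453125, -182.03623962402344), (134.2532958984375, 82.98606872558594), 5.265479564666748) mean [ 0.51716603 -0.18673356  0.0280508 ] medz 0.02836550438028792
ear top 82 ((562.2724609375, -139.1776885986328), (19.930124282836914, 31.269506454467773), 86.00472259521484) mean [ 0.56165461 -0.13799441  0.05214232] medz 0.05225434838337252
bar 208 ((599.1787109375, -142.9435577392578), (20.58998680114746, 93.18516540527344), 83.92859649658203) mean [ 0.59489008 -0.14065178  0.05194605] medz 0.052060352372278094
peg 29 ((639.2376708984375, -144.42178344726562), (10.546159744262695, 10.689460754394531), 43.39797592163086) mean [ 0.63872791 -0.14359456  0.07920718] medz 0.08133781607225765
cap2 top 237 ((502.25579833984375, 259.2019958496094), (35.43299102783203, 37.711063385009766), 60.574790954589844) mean [0.50187343 0.25824509 0.1190296 ] medz 0.11998148186321739
```

View pics/c0.png

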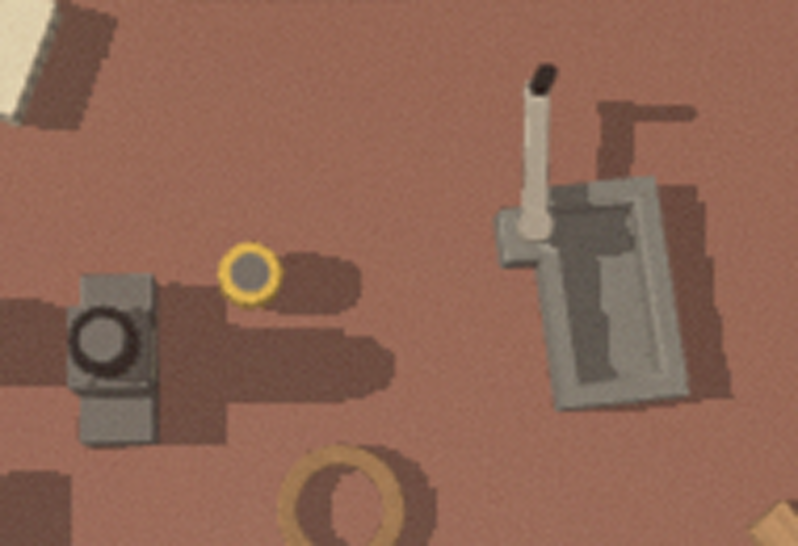

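```bash
cat >> h.py <<'E'
from scipy.optimize import minimize
def fitdock(W,x0):
    P=W.reshape(-1,3);P=P[~np.isnan(P[:,0])]
    P=P[(np.hypot(P[:,0]-x0[0],P[:,1]-x0[1])<.12)]
    top=P[(P[:,2]>.0265)&(P[:,2]<.031)][:,:2]; low=P[(P[:,2]<.022)][:,:2]
    def loc(Q,p):
        c,s=np.cos(p[2]),np.sin(p[2]);d=Q-p[:2];return np.c_[d[:,0]*c+d[:,1]*s,-d[:,0]*s+d[:,1]*c]
    def sd(q,a,b): # inside positive
        return np.minimum(a-abs(q[:,0]),b-abs(q[:,1]))
    def cost(p):
        t=loc(top,p);l=loc(low,p)
        t=t[~((t[:,0]>10)&(t[:,1]>.02))]
        t=t[~((t[:,0]>.012)&(t[:,1]>.02))];l=l[~((l[:,0]>.012)&(l[:,1]>.015))]
        e1=np.maximum(0,-sd(t,.067,.038)); e2=np.maximum(0,sd(t,.052,.024))
        so=sd(l,.067,.038);si=sd(l,.052,.024); e3=np.minimum(np.maximum(0,so),np.maximum(0,-si))
        cl=lambda e:np.minimum(e,.006)
        return 1e6*((cl(e1)**2).mean()+(cl(e2)**2).mean()+(cl(e3)**2).mean())
    r=minimize(cost,x0,method='Nelder-Mead',options=dict(xatol=1e-5,fatol=1e-6,initial_simplex=np.array(x0)+np.array([[0,0,0],[.004,0,0],[0,.004,0],[0,0,.03]])))
    return r.x,r.fun,len(top),len(low)
def plan(x,y,z,yaw):
    """yaw (deg) = world heading of tool x. prints slide mm and roll from measured pose"""
    s=arm.observe();R=Ro.from_rotvec(s['ee_rot']).as_matrix()
    d=R.T@(np.array([x,y,z])-s['position'])*1000
    cur=np.degrees(np.arctan2(R[1,0],R[0,0]))
    ro=-((yaw-cur+180)%360-180)
    print('slide',d.round(1),'roll',round(np.radians(ro),4),'yaw',round(cur,2),'pos',s['position'].round(4),'F',s['force'].round(2),'w',round(s['width'],3),'j',s['joints'].round(2),'t',s['clock'])
E
python3 - <<'E'
from h import *
print(fitdock(cloud(load('top0')),[.518,-.186,.092]))
print(arm.observe()['clock'])
plan(.50,-.18,.33,22)
plan(.50,-.18,.33,5.3)
E
```

```text
(array([ 0.52059318, -0.18498944,  0.08506967]), np.float64(0.005625140000741973), 653, 5578)
0.1
slide [ 393.8 -267.8 -139.3] roll 0.0068 yaw 22.39 pos [ 0.2378 -0.5774  0.1904] F [ 0.01 -0.16  0.51] w 1.004 j [ 1.08  0.44  0.02  1.57 -0.01  1.13 -0.08] t 0.1
slide [ 393.8 -267.8 -139.3] roll 0.2982 yaw 22.39 pos [ 0.2378 -0.5774  0.1904] F [ 0.01 -0.16  0.51] w 1.004 j [ 1.08  0.44  0.02  1.57 -0.01  1.13 -0.08] t 0.1
```

Request:
jog_arm(
  increments=[
    {"slide":[39,-27,-14],"roll":0.03,"gripper":1},
    {"slide":[79,-54,-28],"roll":0.06,"gripper":1},
    {"slide":[118,-80,-42],"roll":0.09,"gripper":1},
    {"slide":[158,-107,-56],"roll":0.12,"gripper":1},
    {"slide":[197,-134,-70],"roll":0.15,"gripper":1},
    {"slide":[236,-161,-84],"roll":0.18,"gripper":1},
    {"slide":[276,-187,-98],"roll":0.21,"gripper":1},
    {"slide":[315,-214,-112],"roll":0.24,"gripper":1},
    {"slide":[355,-241,-126],"roll":0.27,"gripper":1},
    {"slide":[394,-268,-139],"roll":0.3,"gripper":1},
  ],
  newtons=30,
)

```text
clock: 0.93
position: [0.4587, -0.2423, 0.3087]
ee_rot: [3.138, 0.14, -0.0]
force: [1.6, -0.6, 0.5]
width: 0.996
```

```bash
python3 - <<'E'
from h import *
plan(.50,-.18,.33,5)
im=shot('wrist','w0');W=cloud(im);plan(.50,-.18,.33,5); print(im['hand_eye'],im['intrinsics'])
print(fitdock(W,[.5206,-.185,.085]))
E
```

```text
slide [ 46.7 -58.4 -21.3] roll 0.0018 yaw 5.11 pos [ 0.4587 -0.2423  0.3087] F [ 1.55 -0.61  0.48] w 0.996 j [ 0.48  0.19 -0.12  1.63  0.02  1.32 -1.12] t 0.9333
slide [ 40.4 -50.1 -18.8] roll 0.0097 yaw 5.56 pos [ 0.4647 -0.2337  0.3109] F [5.19 6.65 2.15] w 1.004 j [ 0.48  0.19 -0.13  1.62  0.02  1.33 -1.13] t 0.9833
[[-4.69687760e-04 -9.67772949e-01 -2.51823944e-01  6.79071018e-02]
 [ 9.99999880e-01 -4.88993244e-04  1.40841637e-05  7.69174001e-04]
 [-1.36770480e-04 -2.51823907e-01  9.67773063e-01 -1.93633085e-01]
 [ 0.00000000e+00  0.00000000e+00  0.00000000e+00  1.00000000e+00]] [[356.81983962   0.         283.0551226 ]
 [  0.         356.81983962 215.20724211]
 [  0.           0.           1.        ]]
(array([ 0.52169612, -0.18459237,  0.09285768]), np.float64(0.0014823633929830242), 2875, 19945)
```

View pics/w0.png

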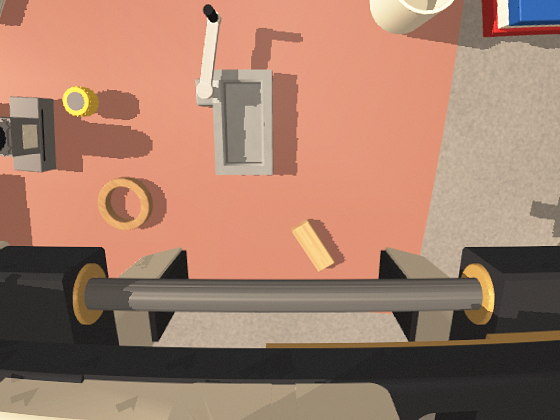

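Wrist view: the dock is at about (243,122), the peg at (210,13) and the nearer tank at the left edge. The dock fit agrees with the top view to about 1 mm. Now to move above the tank.

```bash
python3 - <<'E'
from h import *
plan(.485,.109,.20,0.2)
E
```

```text
slide [  52.8 -338.8  112.1] roll 0.0935 yaw 5.56 pos [ 0.4647 -0.2337  0.3109] F [5.19 6.65 2.15] w 1.004 j [ 0.48  0.19 -0.13  1.62  0.02  1.33 -1.13] t 0.9833
```

Request:
jog_arm(
  increments=[
    {"slide":[5,-34,10],"roll":0.01,"gripper":1},
    {"slide":[10,-68,20],"roll":0.02,"gripper":1},
    {"slide":[15,-102,30],"roll":0.03,"gripper":1},
    {"slide":[20,-136,40],"roll":0.04,"gripper":1},
    {"slide":[25,-170,50],"roll":0.05,"gripper":1},
    {"slide":[30,-204,60],"roll":0.06,"gripper":1},
    {"slide":[35,-238,70],"roll":0.07,"gripper":1},
    {"slide":[40,-270,80],"roll":0.08,"gripper":1},
    {"slide":[45,-300,90],"roll":0.09,"gripper":1},
    {"slide":[45,-300,90],"roll":0.09,"gripper":1},
  ],
)

```text
clock: 1.82
position: [0.4744, 0.0651, 0.2164]
ee_rot: [-3.139, -0.013, 0.004]
force: [-0.6, -0.2, -0.5]
width: 1.0
```

```bash
python3 - <<'E'
from h import *
plan(.40,.109,.20,0.2)
E
```

```text
slide [-74.  -44.5  16.7] roll 0.0048 yaw 0.47 pos [0.4744 0.0651 0.2164] F [-0.62 -0.19 -0.51] w 1.0 j [ 0.05  0.2  -0.35  1.85  0.07  1.1  -1.89] t 1.8167
```

Request:
jog_arm(
  increments=[
    {"slide":[-15,-9,0],"roll":0,"gripper":1},
    {"slide":[-30,-18,0],"roll":0,"gripper":1},
    {"slide":[-45,-27,0],"roll":0,"gripper":1},
    {"slide":[-60,-36,0],"roll":0,"gripper":1},
    {"slide":[-74,-44,0],"roll":0,"gripper":1},
    {"slide":[-74,-44,0],"roll":0,"gripper":1},
    {"slide":[-74,-44,0],"roll":0,"gripper":1},
    {"slide":[-74,-44,0],"roll":0,"gripper":1},
    {"slide":[-74,-44,0],"roll":0,"gripper":1},
    {"slide":[-74,-44,0],"roll":0,"gripper":1},
  ],
)

```text
clock: 2.65
position: [0.4024, 0.1023, 0.2181]
ee_rot: [-3.142, 0.0, -0.0]
force: [0.0, 0.3, 0.2]
width: 1.0
```

```bash
python3 - <<'E'
from h import *
plan(.485,.109,.20,0.2)
im=shot('wrist','w1');W=cloud(im)
def box(z0,z1,n):
    P=W.reshape(-1,3);P=P[(P[:,2]>z0)&(P[:,2]<z1)&(abs(P[:,0]-.485)<.08)&(abs(P[:,1]-.109)<.05)]
    r=cv2.minAreaRect((P[:,:2]*1000).astype(np.float32));print(n,len(P),r,np.median(P[:,2]))
box(.025,.045,'low');box(.08,.092,'top');box(.105,.13,'cap')
E
```

```text
slide [82.6 -6.7 18.1] roll -0.0037 yaw -0.01 pos [0.4024 0.1023 0.2181] F [0.03 0.29 0.23] w 1.0 j [-0.    0.09 -0.4   1.98  0.04  1.08 -1.99] t 2.65
low 1948 ((486.809814453125, 109.86050415039062), (99.22897338867188, 43.46697998046875), 0.4443088471889496) 0.034889300946823035
top 552 ((486.7293701171875, 110.1337890625), (45.056556701660156, 43.60873031616211), 0.029269948601722717) 0.08997027529649106
cap 1691 ((486.57891845703125, 109.82286071777344), (37.18484878540039, 36.869667053222656), 81.83149719238281) 0.12017106239233077
```

View pics/w1.png

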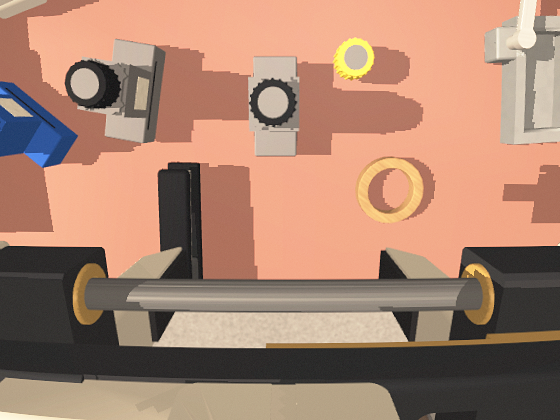

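Request:
jog_arm(
  increments=[
    {"slide":[30,-3,10],"roll":0,"gripper":1},
    {"slide":[60,-6,20],"roll":0,"gripper":1},
    {"slide":[84,-7.7,35],"roll":-0.005,"gripper":1},
    {"slide":[84,-7.7,60],"roll":-0.005,"gripper":1},
    {"slide":[84,-7.7,85],"roll":-0.005,"gripper":1},
    {"slide":[84,-7.7,110],"roll":-0.005,"gripper":1},
    {"slide":[84,-7.7,130],"roll":-0.005,"gripper":1},
    {"slide":[84,-7.7,145],"roll":-0.005,"gripper":1},
    {"slide":[84,-7.7,156],"roll":-0.005,"gripper":1},
    {"slide":[84,-7.7,156],"roll":-0.005,"gripper":1},
  ],
)

```text
clock: 3.53
position: [0.4845, 0.1096, 0.0598]
ee_rot: [3.141, 0.008, -0.006]
force: [-0.6, 0.2, -0.4]
width: 1.002
```

```bash
python3 - <<'E'
from h import *
plan(.4866,.110,.061,0.3)
E
```

```text
slide [ 2.1 -0.4 -1.2] roll 0.0001 yaw 0.3 pos [0.4845 0.1096 0.0598] F [-0.55  0.17 -0.43] w 1.002 j [-0.06  0.42 -0.35  2.01  0.2   0.75 -2.1 ] t 3.5333
```

Request:
jog_arm(
  increments=[
    {"slide":[1.5,0,-1],"roll":0,"gripper":0.6},
    {"slide":[1.5,0,-1],"roll":0,"gripper":0.5},
    {"slide":[1.5,0,-1],"roll":0,"gripper":0.4},
    {"slide":[1.5,0,-1],"roll":0,"gripper":0.4},
    {"slide":[1.5,0,-1],"roll":0,"gripper":0.4},
    {"slide":[1.5,0,-1],"roll":0,"gripper":0.3},
    {"slide":[1.5,0,-1],"roll":0,"gripper":0.3},
    {"slide":[1.5,0,-1],"roll":0,"gripper":0.3},
    {"slide":[1.5,0,-1],"roll":0,"gripper":0.3},
    {"slide":[1.5,0,-1],"roll":0,"gripper":0.3},
  ],
  newtons=35,
)

```text
clock: 4.37
position: [0.4873, 0.1104, 0.0632]
ee_rot: [3.142, 0.009, -0.0]
force: [-0.4, 0.7, 2.0]
width: 0.386
```

```bash
python3 - <<'E'
from h import *
plan(.5217,-.1846,.20,5.2)
E
```

```text
slide [  32.7  295.2 -136.8] roll -0.085 yaw 0.33 pos [0.4873 0.1104 0.0632] F [-0.39  0.7   2.  ] w 0.386 j [-0.06  0.42 -0.35  2.    0.2   0.76 -2.09] t 4.3667
```

```bash
python3 - <<'E'
from h import *
shot('scene','s1');im=shot('wrist','w2');print(arm.observe()['width'])
f=load('s1')['frame'];cv2.imwrite('pics/s1c.png',cv2.resize(f[120:260,200:400],None,fx=4,fy=4,interpolation=cv2.INTER_CUBIC))
E
```

```text
0.3858574166243935
```

View pics/s1c.png

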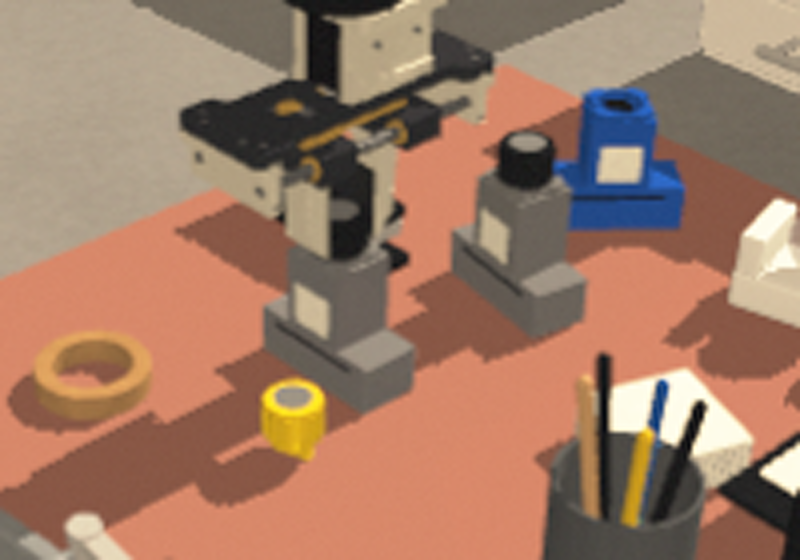

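View pics/w2.png

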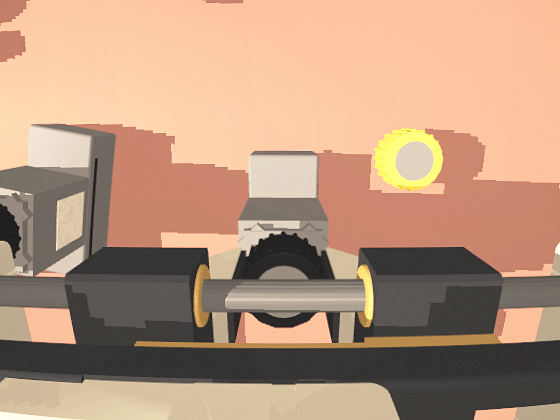

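```bash
python3 - <<'E'
from h import *
im=load('s1');W=cloud(im)
for u,v in [(278,175),(278,180),(278,183),(275,188),(275,190),(288,180),(288,172),(290,185),(297,185),(300,184),(280,195),(285,172),(285,163)]:
    print((u,v),((u-200)*4,(v-120)*4),W[v,u].round(4))
E
python3 -c "
import cv2;f=cv2.imread('pics/s1.png');cv2.imwrite('pics/s1d.png',cv2.resize(f[150:210,255:315],None,fx=10,fy=10,interpolation=cv2.INTER_NEAREST))"
```

```text
(278, 175) (312, 220) [0.4998 0.0785 0.1295]
(278, 180) (312, 240) [0.4999 0.0784 0.1156]
(278, 183) (312, 252) [0.4839 0.0927 0.0937]
(275, 188) (300, 272) [0.4774 0.0885 0.0777]
(275, 190) (300, 280) [0.4767 0.0891 0.0711]
(288, 180) (352, 240) [0.5062 0.1054 0.1075]
(288, 172) (352, 208) [0.4917 0.1186 0.1185]
(290, 185) (360, 260) [0.5085 0.1104 0.0921]
(297, 185) (388, 260) [0.5115 0.1315 0.0848]
(300, 184) (400, 256) [0.4276 0.2259 0.0088]
(280, 195) (320, 300) [0.4966 0.0882 0.0664]
(285, 172) (340, 208) [0.487  0.1129 0.1187]
(285, 163) (340, 172) [0.5262 0.0763 0.1743]
```

View pics/s1d.png

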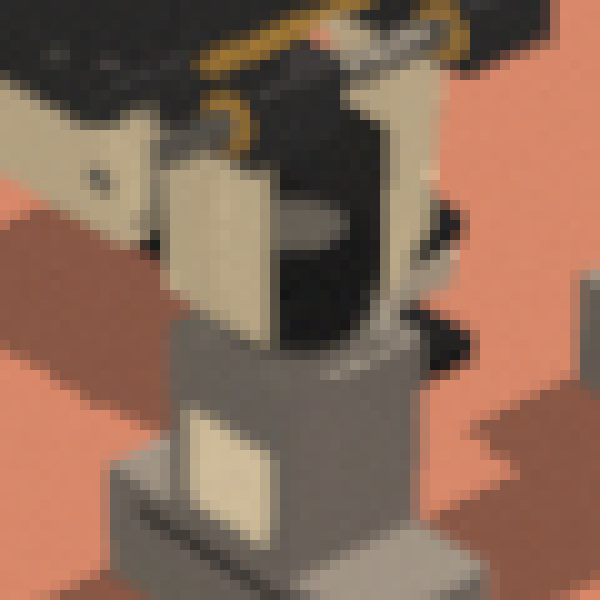

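```bash
python3 - <<'E'
from h import *
for t in('w1','w2'):
    im=load(t);W=cloud(im);s=im['state'];R=Ro.from_rotvec(s['ee_rot']).as_matrix()
    T=(W-s['position'])@R*1000
    print(t)
    for u,v in [(150,270),(180,255),(160,330),(175,300),(140,330),(385,255),(410,330),(240,275),(232,300),(237,320),(330,300),(283,290),(283,315)]:
        print((u,v),T[v,u].round(0))
im=load('s1');W=cloud(im);s=im['state'];R=Ro.from_rotvec(s['ee_rot']).as_matrix()
T=(W-s['position'])@R*1000
for v in range(165,190): print(v,[tuple(T[v,u].round(0).astype(int)) for u in (274,278,281)])
E
```

```text
w1
(150, 270) [ 11. -53. -63.]
(180, 255) [ 10. -46. -43.]
(160, 330) [ -7. -45. -78.]
(175, 300) [  28.  -24. -120.]
(140, 330) [  1. -47. -90.]
(385, 255) [ 10.  47. -43.]
(410, 330) [ -5.  47. -81.]
(240, 275) [-116.  -53.  217.]
(232, 300) [  28.  -11. -118.]
(237, 320) [-180.  -59.  218.]
(330, 300) [  28.   12. -119.]
(283, 290) [  30.    1. -118.]
(283, 315) [-174.    1.  219.]
w2
(150, 270) [  37.  -28. -122.]
(180, 255) [  37.  -25. -112.]
(160, 330) [  24.  -26. -125.]
(175, 300) [  32.  -22. -126.]
(140, 330) [  24.  -31. -126.]
(385, 255) [  37.   26. -112.]
(410, 330) [  24.   29. -125.]
(240, 275) [  9. -17. -61.]
(232, 300) [  29.  -11. -120.]
(237, 320) [ -5. -17. -73.]
(330, 300) [  28.   12. -119.]
(283, 290) [  30.    1. -118.]
(283, 315) [-12.   1. -57.]
165 [(np.int64(33), np.int64(63), np.int64(-115)), (np.int64(31), np.int64(49), np.int64(-108)), (np.int64(37), np.int64(45), np.int64(-109))]
166 [(np.int64(14), np.int64(46), np.int64(-97)), (np.int64(29), np.int64(47), np.int64(-104)), (np.int64(38), np.int64(46), np.int64(-108))]
167 [(np.int64(5), np.int64(38
[... 2477 characters left out ...]
)]
185 [(np.int64(-15), np.int64(21), np.int64(-21)), (np.int64(0), np.int64(21), np.int64(-28)), (np.int64(7), np.int64(17), np.int64(-30))]
186 [(np.int64(-16), np.int64(20), np.int64(-17)), (np.int64(1), np.int64(22), np.int64(-26)), (np.int64(8), np.int64(19), np.int64(-28))]
187 [(np.int64(-15), np.int64(21), np.int64(-15)), (np.int64(0), np.int64(21), np.int64(-22)), (np.int64(10), np.int64(20), np.int64(-27))]
188 [(np.int64(-12), np.int64(24), np.int64(-14)), (np.int64(2), np.int64(23), np.int64(-21)), (np.int64(11), np.int64(21), np.int64(-25))]
189 [(np.int64(-14), np.int64(22), np.int64(-10)), (np.int64(1), np.int64(22), np.int64(-17)), (np.int64(11), np.int64(20), np.int64(-21))]
```

The fingers stopped on the cap. Depth from both cameras puts the real fingertips about 39 mm behind the reported TCP, so I'll allow for that offset. I'll open, go 42 mm lower and grip the block.

Request:
jog_arm(
  increments=[
    {"slide":[0,0,0],"roll":0,"gripper":0.8},
    {"slide":[0,0,0],"roll":0,"gripper":0.8},
    {"slide":[0,0,0],"roll":0,"gripper":0.8},
    {"slide":[0,0,0],"roll":0,"gripper":0.8},
    {"slide":[0,0,10],"roll":0,"gripper":0.8},
    {"slide":[0,0,20],"roll":0,"gripper":0.8},
    {"slide":[0,0,30],"roll":0,"gripper":0.8},
    {"slide":[0,0,37],"roll":0,"gripper":0.8},
    {"slide":[0,0,42],"roll":0,"gripper":0.8},
    {"slide":[0,0,42],"roll":0,"gripper":0.8},
  ],
)

```text
clock: 5.3
position: [0.4864, 0.1102, 0.0197]
ee_rot: [3.141, 0.009, -0.004]
force: [-0.4, -0.1, -0.3]
width: 0.8
```

Request:
jog_arm(
  increments=[
    {"slide":[0,0,0],"roll":0,"gripper":0.6},
    {"slide":[0,0,0],"roll":0,"gripper":0.5},
    {"slide":[0,0,0],"roll":0,"gripper":0.4},
    {"slide":[0,0,0],"roll":0,"gripper":0.4},
    {"slide":[0,0,0],"roll":0,"gripper":0.4},
    {"slide":[0,0,0],"roll":0,"gripper":0.35},
    {"slide":[0,0,0],"roll":0,"gripper":0.35},
    {"slide":[0,0,0],"roll":0,"gripper":0.35},
    {"slide":[0,0,0],"roll":0,"gripper":0.35},
    {"slide":[0,0,0],"roll":0,"gripper":0.35},
  ],
)

```text
clock: 6.13
position: [0.4876, 0.1105, 0.0215]
ee_rot: [-3.142, -0.009, -0.001]
force: [-0.7, 0.3, 5.1]
width: 0.475
```

```bash
python3 - <<'E'
from h import *
plan(.5217,-.1846,.14,5.2)
im=shot('wrist','w3');W=cloud(im)
P=W.reshape(-1,3);P=P[(P[:,2]>.025)&(P[:,2]<.045)&(abs(P[:,0]-.485)<.08)&(abs(P[:,1]-.109)<.05)]
print(P.min(0),P.max(0),P.mean(0))
E
```

```text
slide [  32.5  295.3 -118.5] roll -0.085 yaw 0.33 pos [0.4876 0.1105 0.0215] F [-0.68  0.28  5.12] w 0.475 j [-0.08  0.48 -0.32  2.04  0.24  0.66 -2.13] t 6.1333
[0.50859046 0.08753424 0.02501225] [0.53653451 0.13174678 0.04498027] [0.52216279 0.10985212 0.03520112]
```

View pics/w3.png

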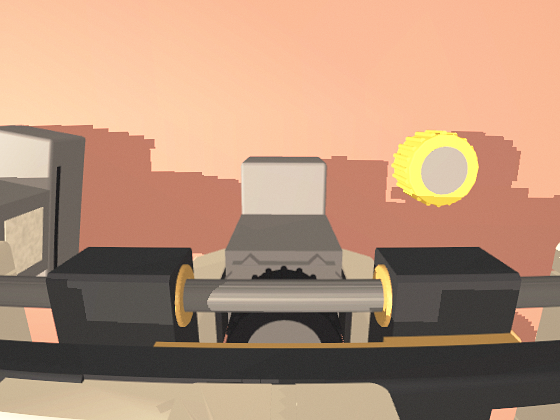

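Request:
jog_arm(
  increments=[
    {"slide":[0,0,-15],"roll":0,"gripper":0.35},
    {"slide":[0,0,-40],"roll":0,"gripper":0.35},
    {"slide":[0,10,-70],"roll":0,"gripper":0.35},
    {"slide":[2,35,-100],"roll":-0.005,"gripper":0.35},
    {"slide":[5,65,-118],"roll":-0.015,"gripper":0.35},
    {"slide":[8,98,-118],"roll":-0.025,"gripper":0.35},
    {"slide":[12,131,-118],"roll":-0.035,"gripper":0.35},
    {"slide":[16,164,-118],"roll":-0.045,"gripper":0.35},
    {"slide":[19,190,-118],"roll":-0.055,"gripper":0.35},
    {"slide":[22,210,-118],"roll":-0.065,"gripper":0.35},
  ],
  newtons=45,
)

```text
clock: 7.02
position: [0.5096, -0.1027, 0.1385]
ee_rot: [3.139, 0.108, -0.002]
force: [1.1, -0.5, -3.4]
width: 0.476
```

```bash
python3 - <<'E'
from h import *
plan(.445,-.184,.14,5.2)
E
```

```text
slide [-70.   76.7  -1.3] roll -0.0222 yaw 3.93 pos [ 0.5096 -0.1027  0.1385] F [ 1.11 -0.52 -3.36] w 0.476 j [ 0.33  0.34 -0.31  1.87  0.13  0.95 -1.53] t 7.0167
```

Request:
jog_arm(
  increments=[
    {"slide":[-15,10,0],"roll":0,"gripper":0.35},
    {"slide":[-35,25,0],"roll":-0.01,"gripper":0.35},
    {"slide":[-55,40,0],"roll":-0.02,"gripper":0.35},
    {"slide":[-75,55,0],"roll":-0.02,"gripper":0.35},
    {"slide":[-95,70,0],"roll":-0.02,"gripper":0.35},
    {"slide":[-110,75,0],"roll":-0.02,"gripper":0.35},
    {"slide":[-115,75,0],"roll":-0.02,"gripper":0.35},
    {"slide":[-115,75,0],"roll":-0.02,"gripper":0.35},
    {"slide":[-115,75,0],"roll":-0.02,"gripper":0.35},
    {"slide":[-115,75,0],"roll":-0.02,"gripper":0.35},
  ],
)

```text
clock: 7.85
position: [0.4022, -0.1816, 0.1392]
ee_rot: [-3.138, -0.145, -0.001]
force: [0.2, 0.4, -2.9]
width: 0.478
```

```bash
python3 - <<'E'
from h import *
im=shot('wrist','w4');W=cloud(im)
r=fitdock(W,[.5217,-.1846,.09]);print(r)
x,y,a=r[0]
# tank lower block front edge in tool frame
s=im['state'];R=Ro.from_rotvec(s['ee_rot']).as_matrix();T=(W-s['position'])@R*1000
P=T.reshape(-1,3);print(s['position'])
Q=P[(P[:,0]>25)&(P[:,0]<60)&(abs(P[:,1])<30)&(P[:,2]>-20)&(P[:,2]<0)]
print('front',len(Q),Q.min(0),Q.max(0),np.percentile(Q[:,0],99),np.median(Q[:,2]),cv2.minAreaRect(Q[:,:2].astype(np.float32)))
P=W.reshape(-1,3)
B=P[(P[:,2]>.047)&(P[:,2]<.054)&(np.hypot(P[:,0]-.6,P[:,1]+.14)<.07)];print('bar',cv2.minAreaRect((B[:,:2]*1000).astype(np.float32)))
B=P[(P[:,2]>.07)&(P[:,2]<.09)&(np.hypot(P[:,0]-.64,P[:,1]+.144)<.02)];print('peg',len(B),B.mean(0) if len(B) else 0)
d=np.array([.040,.043]);c,sn=np.cos(a),np.sin(a);print('hinge',x+d[0]*c-d[1]*sn,y+d[0]*sn+d[1]*c)
plan(x,y,.14,np.degrees(a))
E
```

```text
(array([ 0.52153631, -0.18455963,  0.08928085]), np.float64(0.0003737391412010138), 5748, 34478)
[ 0.40223754 -0.18162329  0.13919081]
front 4030 [ 25.00179159 -21.03479828 -16.03403708] [48.90414091 22.70160111 -2.01056649] 48.719510779035666 -13.391663808552373 ((36.946937561035156, 0.8427391052246094), (23.86935043334961, 43.749427795410156), 0.0842345803976059)
bar ((551.518310546875, -139.19580078125), (8.098008155822754, 19.394899368286133), 7.5027666091918945)
peg 0 0
hinge 0.5575430146403157 -0.13816440647506903
slide [118.5  14.   -0.7] roll 0.0031 yaw 5.29 pos [ 0.4023 -0.1816  0.1392] F [ 0.39  0.28 -3.28] w 0.475 j [ 0.55  0.22 -0.29  2.05  0.08  0.89 -1.26] t 7.9
```

View pics/w4.png

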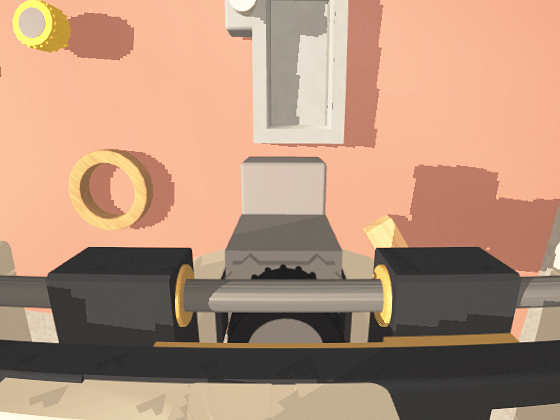

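Request:
jog_arm(
  increments=[
    {"slide":[20,2,0],"roll":0,"gripper":0.35},
    {"slide":[45,5,0],"roll":0,"gripper":0.35},
    {"slide":[70,8,0],"roll":0.003,"gripper":0.35},
    {"slide":[92,11,5],"roll":0.003,"gripper":0.35},
    {"slide":[110,13,15],"roll":0.003,"gripper":0.35},
    {"slide":[119.5,13,30],"roll":0.003,"gripper":0.35},
    {"slide":[119.5,13,45],"roll":0.003,"gripper":0.35},
    {"slide":[119.5,13,60],"roll":0.003,"gripper":0.35},
    {"slide":[119.5,13,70],"roll":0.003,"gripper":0.35},
    {"slide":[119.5,13,70],"roll":0.003,"gripper":0.35},
  ],
)

```text
clock: 8.73
position: [0.5203, -0.1835, 0.0669]
ee_rot: [-3.137, -0.139, 0.006]
force: [-0.2, -0.2, -3.9]
width: 0.479
```

```bash
python3 - <<'E'
from h import *
plan(.5226,-.1837,.0275,5.12)
im=shot('wrist','w5');shot('scene','s5');shot('top','t5')
plan(.5226,-.1837,.0275,5.12)
f=load('s5')['frame'];cv2.imwrite('pics/s5c.png',cv2.resize(f[150:300,130:290],None,fx=4,fy=4,interpolation=cv2.INTER_CUBIC))
E
```

```text
slide [ 2.4  0.5 39.4] roll -0.0005 yaw 5.09 pos [ 0.5203 -0.1835  0.0669] F [-0.19 -0.15 -3.87] w 0.479 j [ 0.43  0.47 -0.26  1.87  0.16  0.82 -1.39] t 8.7333
slide [ 0.7 -0.6 42.2] roll -0.0014 yaw 5.04 pos [ 0.522  -0.1844  0.0697] F [-0.42  0.14 -3.22] w 0.478 j [ 0.43  0.47 -0.26  1.87  0.16  0.82 -1.39] t 8.8833
```

View pics/s5c.png

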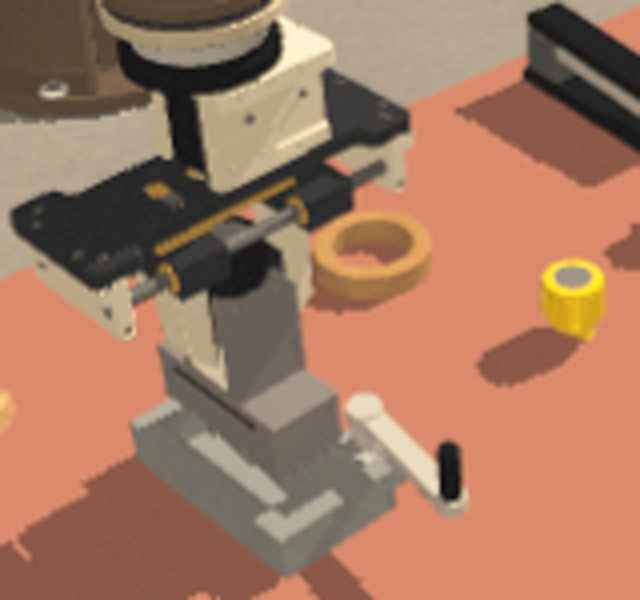

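View pics/w5.png

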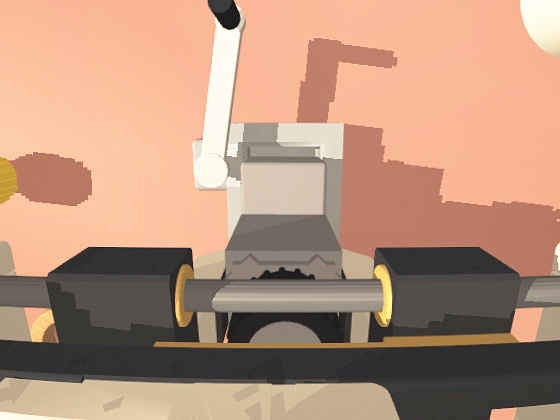

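Request:
jog_arm(
  increments=[
    {"slide":[0.7,-0.6,4],"roll":0,"gripper":0.35},
    {"slide":[0.7,-0.6,8],"roll":0,"gripper":0.35},
    {"slide":[0.7,-0.6,12],"roll":0,"gripper":0.35},
    {"slide":[0.7,-0.6,16],"roll":0,"gripper":0.35},
    {"slide":[0.7,-0.6,19],"roll":0,"gripper":0.35},
    {"slide":[0.7,-0.6,21],"roll":0,"gripper":0.35},
    {"slide":[0.7,-0.6,23],"roll":0,"gripper":0.35},
    {"slide":[0.7,-0.6,25],"roll":0,"gripper":0.35},
    {"slide":[0.7,-0.6,27],"roll":0,"gripper":0.35},
    {"slide":[0.7,-0.6,29],"roll":0,"gripper":0.35},
  ],
)

```text
clock: 9.72
position: [0.5221, -0.1839, 0.0401]
ee_rot: [3.138, 0.138, 0.0]
force: [-0.8, 0.7, -3.5]
width: 0.476
```

```bash
python3 - <<'E'
from h import *
plan(.5226,-.1837,.0275,5.12)
im=load('w5');W=cloud(im);P=W.reshape(-1,3)
B=P[(P[:,2]>.060)&(P[:,2]<.09)&(np.hypot(P[:,0]-.64,P[:,1]+.144)<.03)];print('peg',len(B),B.mean(0),B.min(0),B.max(0))
E
```

```text
slide [ 0.5 -0.1 12.6] roll -0.0017 yaw 5.02 pos [ 0.5221 -0.1839  0.0401] F [-0.79  0.71 -3.54] w 0.476 j [ 0.43  0.51 -0.25  1.9   0.18  0.76 -1.41] t 9.7167
peg 588 [ 0.63802927 -0.1457058   0.0768661 ] [ 0.63496369 -0.1503382   0.06006765] [ 0.64394248 -0.13875768  0.08515275]
```

Force is unchanged at tank weight and the tank is into the pocket opening, so I'll go the rest of the way down.

Request:
jog_arm(
  increments=[
    {"slide":[0.5,0,2],"roll":0,"gripper":0.35},
    {"slide":[0.5,0,4],"roll":0,"gripper":0.35},
    {"slide":[0.5,0,6],"roll":0,"gripper":0.35},
    {"slide":[0.5,0,8],"roll":0,"gripper":0.35},
    {"slide":[0.5,0,10],"roll":0,"gripper":0.35},
    {"slide":[0.5,0,11],"roll":0,"gripper":0.35},
    {"slide":[0.5,0,12],"roll":0,"gripper":0.35},
    {"slide":[0.5,0,12.5],"roll":0,"gripper":0.35},
    {"slide":[0.5,0,13],"roll":0,"gripper":0.35},
    {"slide":[0.5,0,13],"roll":0,"gripper":0.35},
  ],
)

```text
clock: 10.55
position: [0.5224, -0.1838, 0.0275]
ee_rot: [3.138, 0.138, 0.0]
force: [-3.4, 1.7, 2.8]
width: 0.477
```

```bash
python3 - <<'E'
from h import *
plan(.5226,-.1837,.0275,5.12)
im=shot('wrist','w6');W=cloud(im)
P=W.reshape(-1,3)
Q=P[(abs(P[:,0]-.5565)<.009)&(abs(P[:,1]+.181)<.015)&(P[:,2]>.02)];print('shoulder z',np.median(Q[:,2]),len(Q))
Q=P[(abs(P[:,0]-.578)<.004)&(abs(P[:,1]+.185)<.02)];print('rim z',np.median(Q[:,2]),len(Q))
E
```

```text
slide [ 0.2 -0.1  0. ] roll -0.0016 yaw 5.03 pos [ 0.5224 -0.1838  0.0275] F [-3.35  1.66  2.79] w 0.477 j [ 0.42  0.53 -0.25  1.91  0.18  0.73 -1.41] t 10.55
shoulder z 0.16736427701909745 16580
rim z 0.027730015001659152 1059
```

View pics/w6.png

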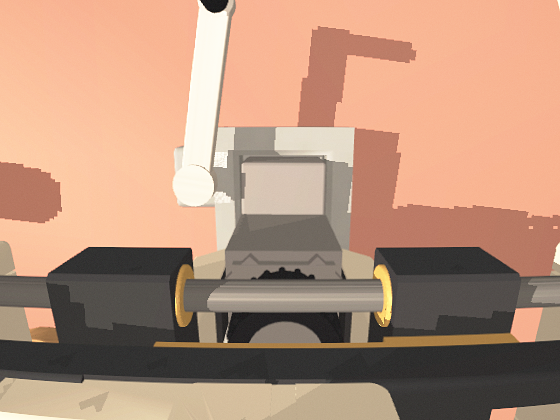

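Contact with the floor shows as a change of about +6 N at the expected height, so the tank is seated. Next: press slightly, release and rise.

Request:
jog_arm(
  increments=[
    {"slide":[0,0,0.7],"roll":0,"gripper":0.35},
    {"slide":[0,0,0.7],"roll":0,"gripper":0.75},
    {"slide":[0,0,0.7],"roll":0,"gripper":0.75},
    {"slide":[0,0,0],"roll":0,"gripper":0.75},
    {"slide":[0,0,0],"roll":0,"gripper":0.75},
    {"slide":[0,0,-15],"roll":0,"gripper":0.75},
    {"slide":[0,0,-35],"roll":0,"gripper":0.75},
    {"slide":[0,0,-60],"roll":0,"gripper":0.75},
    {"slide":[0,0,-80],"roll":0,"gripper":0.75},
    {"slide":[0,0,-90],"roll":0,"gripper":0.75},
  ],
)

```text
clock: 11.43
position: [0.5239, -0.1841, 0.1196]
ee_rot: [3.138, 0.138, 0.005]
force: [0.1, 0.1, -0.2]
width: 0.752
```

```bash
python3 - <<'E'
from h import *
plan(.6413,-.1446,.115,175.6)
im=shot('wrist','w7');W=cloud(im)
plan(.6413,-.1446,.115,175.6)
P=W.reshape(-1,3)
for z0,z1,n in((.036,.046,'shoulder'),(.09,.098,'block top'),(.11,.14,'cap')):
    Q=P[(P[:,2]>z0)&(P[:,2]<z1)&(abs(P[:,0]-.5215)<.06)&(abs(P[:,1]+.1846)<.03)]
    if len(Q): print(n,len(Q),np.median(Q[:,2]),cv2.minAreaRect((Q[:,:2]*1000).astype(np.float32)))
B=P[(P[:,2]>.060)&(P[:,2]<.09)&(np.hypot(P[:,0]-.64,P[:,1]+.144)<.03)];print('peg',len(B),B.mean(0),B.min(0),B.max(0))
E
```

```text
slide [120.4 -29.1   5. ] roll -2.9771 yaw 5.03 pos [ 0.5239 -0.1841  0.1196] F [ 0.11  0.07 -0.16] w 0.752 j [ 0.44  0.41 -0.27  1.82  0.14  0.93 -1.37] t 11.4333
slide [119.9 -29.3   5.9] roll -2.9772 yaw 5.02 pos [ 0.5244 -0.1843  0.1205] F [ 0.82 -0.38  1.5 ] w 0.75 j [ 0.44  0.41 -0.27  1.82  0.14  0.93 -1.37] t 11.4833
shoulder 2094 0.04092123846439535 ((521.482177734375, -184.89663696289062), (99.72809600830078, 44.09906005859375), 4.866743087768555)
block top 901 0.0958438974834155 ((521.0470581054688, -184.7942657470703), (46.8355712890625, 44.440460205078125), 4.924015522003174)
cap 3415 0.12605644660307302 ((522.3463134765625, -184.9767608642578), (35.17137908935547, 38.15053939819336), 9.056641578674316)
peg 443 [ 0.64000416 -0.14509551  0.07968778] [ 0.63498886 -0.15052582  0.06036085] [ 0.64702134 -0.13856421  0.0846055 ]
```

View pics/w7.png

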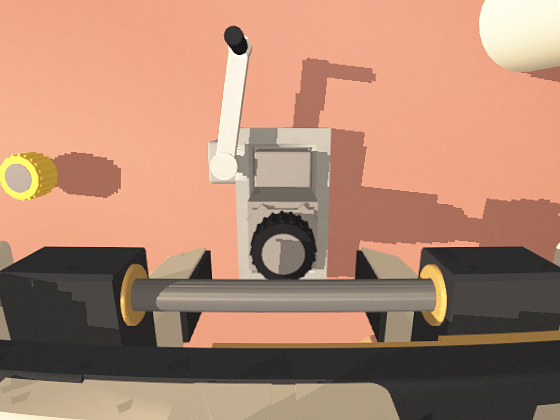

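Tank is seated: shoulder at z=41 mm, cap top at 126 mm, centred on the dock. Peg is at about (0.641,-0.145). Next: move above the peg while turning.

Request:
jog_arm(
  increments=[
    {"slide":[12,-3,0],"roll":-0.12,"gripper":0.75},
    {"slide":[24,-6,0],"roll":-0.24,"gripper":0.7},
    {"slide":[36,-9,0],"roll":-0.36,"gripper":0.65},
    {"slide":[48,-12,0],"roll":-0.48,"gripper":0.6},
    {"slide":[60,-15,0],"roll":-0.6,"gripper":0.55},
    {"slide":[72,-18,0],"roll":-0.72,"gripper":0.5},
    {"slide":[84,-21,0],"roll":-0.84,"gripper":0.5},
    {"slide":[96,-24,0],"roll":-0.96,"gripper":0.5},
    {"slide":[108,-27,0],"roll":-1.08,"gripper":0.5},
    {"slide":[120,-29,0],"roll":-1.2,"gripper":0.5},
  ],
  newtons=10,
)

```text
clock: 12.32
position: [0.6395, -0.1439, 0.1156]
ee_rot: [-2.506, -1.893, 0.001]
force: [-0.0, 0.2, -0.1]
width: 0.497
```

Request:
jog_arm(
  increments=[
    {"slide":[0,0,0],"roll":-0.12,"gripper":0.5},
    {"slide":[0,0,0],"roll":-0.24,"gripper":0.5},
    {"slide":[0,0,0],"roll":-0.36,"gripper":0.5},
    {"slide":[0,0,0],"roll":-0.48,"gripper":0.5},
    {"slide":[0,0,0],"roll":-0.6,"gripper":0.5},
    {"slide":[0,0,0],"roll":-0.72,"gripper":0.5},
    {"slide":[0,0,0],"roll":-0.84,"gripper":0.5},
    {"slide":[0,0,0],"roll":-0.96,"gripper":0.5},
    {"slide":[0,0,0],"roll":-1.08,"gripper":0.5},
    {"slide":[0,0,0],"roll":-1.2,"gripper":0.5},
  ],
)

```text
clock: 13.15
position: [0.639, -0.1444, 0.1156]
ee_rot: [-1.0, -2.977, -0.0]
force: [-0.3, 0.7, -1.0]
width: 0.498
```

```bash
python3 - <<'E'
from h import *
plan(.6413,-.1446,.029,175.6)
E
```

```text
slide [-2.1  1.2 86.6] roll -0.5711 yaw 142.88 pos [ 0.639  -0.1444  0.1156] F [-0.34  0.66 -1.  ] w 0.498 j [ 0.64  0.69 -0.83  1.53  0.54  1.16  0.63] t 13.15
```

Request:
jog_arm(
  increments=[
    {"slide":[0,0,5],"roll":-0.12,"gripper":0.5},
    {"slide":[-1,0,15],"roll":-0.24,"gripper":0.5},
    {"slide":[-2,1,25],"roll":-0.36,"gripper":0.5},
    {"slide":[-2,1,35],"roll":-0.48,"gripper":0.5},
    {"slide":[-2,1,45],"roll":-0.57,"gripper":0.5},
    {"slide":[-2,1,57],"roll":-0.57,"gripper":0.5},
    {"slide":[-2,1,69],"roll":-0.57,"gripper":0.5},
    {"slide":[-2,1,79],"roll":-0.57,"gripper":0.5},
    {"slide":[-2,1,86],"roll":-0.57,"gripper":0.5},
    {"slide":[-2,1,86],"roll":-0.57,"gripper":0.5},
  ],
)

```text
clock: 13.98
position: [0.6406, -0.1449, 0.0291]
ee_rot: [-0.133, -3.136, 0.0]
force: [-1.1, -0.2, -0.7]
width: 0.5
```

```bash
python3 - <<'E'
from h import *
plan(.6413,-.1446,.029,175.6)
shot('scene','s8');f=load('s8')['frame'];cv2.imwrite('pics/s8c.png',cv2.resize(f[150:300,130:290],None,fx=4,fy=4,interpolation=cv2.INTER_CUBIC))
E
```

```text
slide [-0.7  0.4  0.1] roll -0.0083 yaw 175.13 pos [ 0.6406 -0.1449  0.0291] F [-1.12 -0.19 -0.72] w 0.5 j [ 0.67  0.83 -0.9   1.6   0.71  1.07  1.07] t 13.9833
```

View pics/s8c.png

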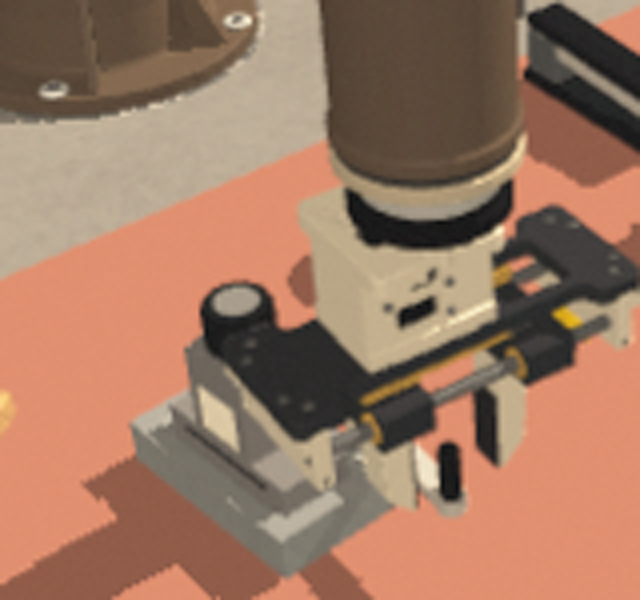

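Request:
jog_arm(
  increments=[
    {"slide":[0,0,0],"roll":0,"gripper":0.3},
    {"slide":[0,0,0],"roll":0,"gripper":0.2},
    {"slide":[0,0,0],"roll":0,"gripper":0.1},
    {"slide":[0,0,0],"roll":0,"gripper":0.05},
    {"slide":[0,0,0],"roll":0,"gripper":0.05},
    {"slide":[0,0,0],"roll":0,"gripper":0.05},
    {"slide":[0,0,0],"roll":0,"gripper":0.05},
    {"slide":[0,0,0],"roll":0,"gripper":0.05},
    {"slide":[0,0,0],"roll":0,"gripper":0.05},
    {"slide":[0,0,0],"roll":0,"gripper":0.05},
  ],
  newtons=10,
)

```text
clock: 14.87
position: [0.6419, -0.1448, 0.0314]
ee_rot: [0.132, 3.138, -0.0]
force: [-0.6, -0.4, 2.0]
width: 0.127
```

```bash
python3 - <<'E'
from h import *
plan(.6413,-.1446,.029,175.6)
s=arm.observe();R=Ro.from_rotvec(s['ee_rot']).as_matrix()
h=np.array([.5575,-.1382]);yaw=.0893
p0=s['position'][:2]-h;print(np.linalg.norm(p0));th0=np.arctan2(p0[1],p0[0]);r=.0835
th1=yaw-np.pi/2; print('a now',th0-yaw+np.pi/2)
for k in range(1,21):
    th=th0+(th1-th0)*k/20
    w=np.r_[h+r*np.array([np.cos(th),np.sin(th)])-s['position'][:2],0]
    print(k,(R.T@w*1000).round(1),round(-(th-th0),3))
E
```

```text
slide [0.6 0.2 2.4] roll -0.0071 yaw 175.19 pos [ 0.6419 -0.1448  0.0314] F [-0.55 -0.44  1.96] w 0.127 j [ 0.67  0.83 -0.9   1.6   0.71  1.08  1.07] t 14.8667
0.08463421410816344
a now 1.4032021312859972
1 [ 1.3 -5.9 -0. ] 0.07
2 [  1.9 -11.7  -0. ] 0.14
3 [  2.9 -17.5  -0. ] 0.21
4 [  4.3 -23.2  -0. ] 0.281
5 [  6.1 -28.7  -0. ] 0.351
6 [  8.2 -34.2  -0. ] 0.421
7 [ 10.8 -39.4  -0. ] 0.491
8 [ 13.7 -44.5  -0. ] 0.561
9 [ 17.  -49.4  -0. ] 0.631
10 [ 20.6 -54.   -0. ] 0.702
11 [ 24.5 -58.4  -0. ] 0.772
12 [ 28.7 -62.4  -0. ] 0.842
13 [ 33.2 -66.2  -0. ] 0.912
14 [ 37.9 -69.7  -0. ] 0.982
15 [ 42.9 -72.8  -0. ] 1.052
16 [ 48.  -75.5  -0. ] 1.123
17 [ 53.4 -77.9  -0. ] 1.193
18 [ 58.9 -79.9  -0. ] 1.263
19 [ 64.5 -81.5  -0. ] 1.333
20 [ 70.2 -82.7  -0. ] 1.403
```

Request:
jog_arm(
  increments=[
    {"slide":[1,-6,0],"roll":0.07,"gripper":0.05},
    {"slide":[2,-12,0],"roll":0.14,"gripper":0.05},
    {"slide":[3,-17.5,0],"roll":0.21,"gripper":0.05},
    {"slide":[4.3,-23,0],"roll":0.28,"gripper":0.05},
    {"slide":[6,-28.7,0],"roll":0.35,"gripper":0.05},
    {"slide":[8.2,-34.2,0],"roll":0.42,"gripper":0.05},
    {"slide":[10.8,-39.4,0],"roll":0.49,"gripper":0.05},
    {"slide":[13.7,-44.5,0],"roll":0.56,"gripper":0.05},
    {"slide":[17,-49.4,0],"roll":0.63,"gripper":0.05},
    {"slide":[20.6,-54,0],"roll":0.7,"gripper":0.05},
  ],
)

```text
clock: 15.7
position: [0.6172, -0.1975, 0.0315]
ee_rot: [1.205, 2.9, 0.0]
force: [1.9, -0.6, 1.5]
width: 0.128
```

```bash
cat > lev.py <<'E'
from h import *
plan(.6413,-.1446,.029,95.1)
s=arm.observe();R=Ro.from_rotvec(s['ee_rot']).as_matrix()
h=np.array([.5575,-.1382]);yaw=.0893
p0=s['position'][:2]-h;print(np.linalg.norm(p0));th0=np.arctan2(p0[1],p0[0]);r=.0835
th1=yaw-np.pi/2; print('a now',th0-yaw+np.pi/2)
for k in range(1,11):
    th=th0+(th1-th0)*k/8
    w=np.r_[h+r*np.array([np.cos(th),np.sin(th)])-s['position'][:2],0]
    print(k,(R.T@w*1000).round(1),round(-(th-th0),3))
E
python3 lev.py
```

```text
slide [20.5 54.4  2.5] roll 0.6942 yaw 134.88 pos [ 0.6172 -0.1975  0.0315] F [ 1.85 -0.64  1.5 ] w 0.128 j [ 0.69  0.75 -0.75  1.63  0.59  0.99  0.53] t 15.7
0.08419070683634142
a now 0.6995611037222634
1 [ 1.  -7.3 -0. ] 0.087
2 [  1.9 -14.5  -0. ] 0.175
3 [  3.4 -21.7  -0. ] 0.262
4 [  5.6 -28.6  -0. ] 0.35
5 [  8.3 -35.4  -0. ] 0.437
6 [ 11.7 -41.9  -0. ] 0.525
7 [ 15.6 -48.1  -0.1] 0.612
8 [ 20.  -53.9  -0.1] 0.7
9 [ 24.9 -59.3  -0.1] 0.787
10 [ 30.3 -64.2  -0.1] 0.874
```

Request:
jog_arm(
  increments=[
    {"slide":[1,-7.3,0],"roll":0.087,"gripper":0.05},
    {"slide":[1.9,-14.5,0],"roll":0.175,"gripper":0.05},
    {"slide":[3.4,-21.7,0],"roll":0.262,"gripper":0.05},
    {"slide":[5.6,-28.6,0],"roll":0.35,"gripper":0.05},
    {"slide":[8.3,-35.4,0],"roll":0.437,"gripper":0.05},
    {"slide":[11.7,-41.9,0],"roll":0.525,"gripper":0.05},
    {"slide":[15.6,-48.1,0],"roll":0.612,"gripper":0.05},
    {"slide":[20,-54,0],"roll":0.7,"gripper":0.05},
    {"slide":[21.2,-55.5,0],"roll":0.7,"gripper":0.05},
    {"slide":[21.2,-55.5,0],"roll":0.7,"gripper":0.05},
  ],
)

```text
clock: 16.53
position: [0.5646, -0.222, 0.0317]
ee_rot: [2.12, 2.313, 0.004]
force: [7.8, -2.4, -3.9]
width: 0.126
```

```bash
python3 lev.py | head -3; python3 - <<'E'
from h import *
shot('scene','s9');f=load('s9')['frame'];cv2.imwrite('pics/s9c.png',cv2.resize(f[150:300,130:290],None,fx=4,fy=4,interpolation=cv2.INTER_CUBIC))
E
```

```text
slide [70.4 83.1  2.9] roll -0.0021 yaw 94.98 pos [ 0.5646 -0.222   0.0317] F [ 7.79 -2.38 -3.89] w 0.126 j [ 0.68  0.65 -0.59  1.75  0.46  0.87 -0.02] t 16.5333
0.08406770005066656
a now -0.005088313333377892
```

View pics/s9c.png

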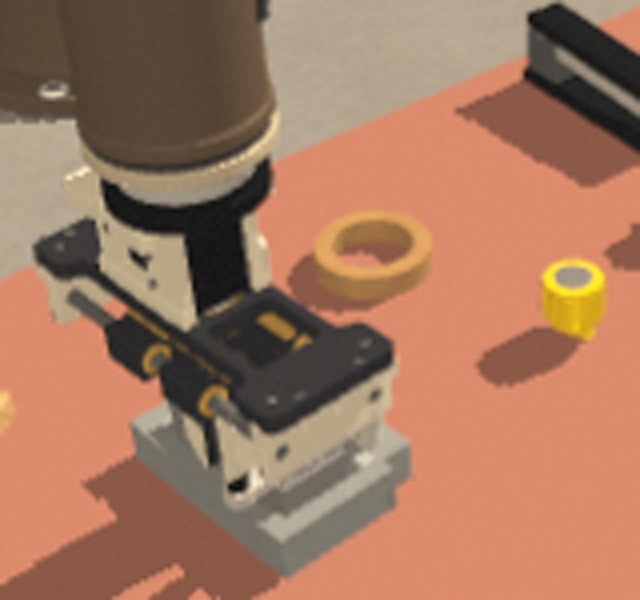

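Lever angle reads about 0, with a 7.8 N reaction at the stop. I'll push a little more, release and rise.

Request:
jog_arm(
  increments=[
    {"slide":[0,-1.5,0],"roll":0,"gripper":0.05},
    {"slide":[0,-1.5,0],"roll":0,"gripper":0.05},
    {"slide":[0,0,0],"roll":0,"gripper":0.35},
    {"slide":[0,0,0],"roll":0,"gripper":0.35},
    {"slide":[0,0,0],"roll":0,"gripper":0.35},
    {"slide":[0,0,-10],"roll":0,"gripper":0.35},
    {"slide":[0,0,-30],"roll":0,"gripper":0.35},
    {"slide":[0,0,-60],"roll":0,"gripper":0.5},
    {"slide":[0,0,-90],"roll":0,"gripper":0.6},
    {"slide":[0,0,-100],"roll":0,"gripper":0.7},
  ],
)

```text
clock: 17.42
position: [0.5643, -0.2211, 0.1361]
ee_rot: [2.119, 2.313, 0.004]
force: [0.9, 0.7, 0.4]
width: 0.521
```

```bash
python3 - <<'E'
from h import *
im=shot('wrist','w10');t=shot('top','t10');
for n in(im,t):
    W=cloud(n);P=W.reshape(-1,3)
    Q=P[(P[:,2]>.11)&(P[:,2]<.14)&(abs(P[:,0]-.5215)<.04)&(abs(P[:,1]+.1846)<.04)]
    if len(Q)>5: print('cap',len(Q),np.median(Q[:,2]),cv2.minAreaRect((Q[:,:2]*1000).astype(np.float32)))
    B=P[(P[:,2]>.06)&(P[:,2]<.09)&(np.hypot(P[:,0]-.565,P[:,1]+.222)<.03)]
    if len(B):print('peg',len(B),B.mean(0))
    B=P[(P[:,2]>.047)&(P[:,2]<.054)&(np.hypot(P[:,0]-.561,P[:,1]+.18)<.05)]
    if len(B)>5:print('bar',len(B),cv2.minAreaRect((B[:,:2]*1000).astype(np.float32)))
plan(.522,-.1848,.115,95.1)
f=t['frame'];cv2.imwrite('pics/t10c.png',cv2.resize(f[160:290,280:440],None,fx=4,fy=4,interpolation=cv2.INTER_CUBIC))
E
```

```text
cap 3341 0.1260425934000008 ((521.0410766601562, -184.92774963378906), (37.99472427368164, 37.93262481689453), 72.31156921386719)
peg 331 [ 0.56377016 -0.21892877  0.07881924]
bar 2225 ((543.0404052734375, -179.50917053222656), (53.80006790161133, 96.22471618652344), 4.34686803817749)
cap 226 0.1264386653584495 ((519.290283203125, -184.3929443359375), (35.910789489746094, 35.67616271972656), 67.21977233886719)
peg 32 [ 0.56266028 -0.22043285  0.07761015]
bar 188 ((547.7439575195312, -180.8307647705078), (40.22154998779297, 98.5167236328125), 4.50167179107666)
slide [ 40.1 -38.6  19. ] roll -0.0019 yaw 94.99 pos [ 0.5639 -0.2214  0.1342] F [-0.84  0.87 -0.26] w 0.608 j [ 0.73  0.54 -0.65  1.66  0.36  1.07  0.05] t 17.5167
```

View pics/w10.png

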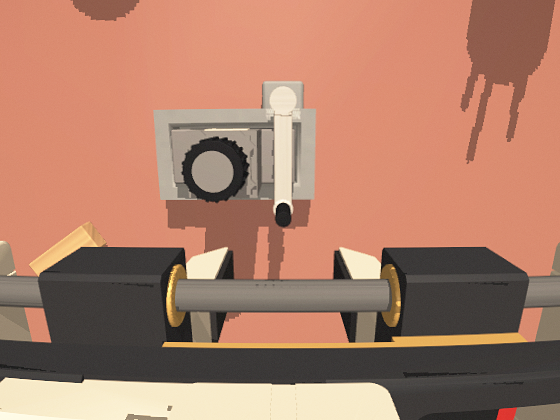

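The lever lies shut across the shoulder in the wrist view: bar at (285,150), peg at (283,215), parallel to the dock's y. The cap is at (214,172). I'll move over it.

Request:
jog_arm(
  increments=[
    {"slide":[8,-8,0],"roll":0,"gripper":0.7},
    {"slide":[18,-18,0],"roll":0,"gripper":0.7},
    {"slide":[28,-28,0],"roll":0,"gripper":0.7},
    {"slide":[36,-36,5],"roll":0,"gripper":0.7},
    {"slide":[40,-39.5,15],"roll":0,"gripper":0.7},
    {"slide":[40,-39.5,27],"roll":0,"gripper":0.7},
    {"slide":[40,-39.5,39],"roll":0,"gripper":0.7},
    {"slide":[40,-39.5,50],"roll":0,"gripper":0.7},
    {"slide":[40,-39.5,60],"roll":0,"gripper":0.7},
    {"slide":[40,-39.5,60],"roll":0,"gripper":0.7},
  ],
)

```text
clock: 18.35
position: [0.5182, -0.1849, 0.0684]
ee_rot: [-2.121, -2.313, 0.002]
force: [-0.5, 0.0, 0.2]
width: 0.704
```

```bash
python3 - <<'E'
from h import *
plan(.5213,-.1849,.070,95.1)
E
```

```text
slide [-0.3  3.1 -1.6] roll -0.0023 yaw 94.97 pos [ 0.5182 -0.1849  0.0684] F [-0.45  0.05  0.24] w 0.704 j [ 0.7   0.54 -0.64  1.85  0.4   0.89 -0.04] t 18.35
```

Request:
jog_arm(
  increments=[
    {"slide":[0,2.3,-1],"roll":0,"gripper":0.6},
    {"slide":[0,2.3,-1],"roll":0,"gripper":0.5},
    {"slide":[0,2.3,-1],"roll":0,"gripper":0.3},
    {"slide":[0,2.3,-1],"roll":0,"gripper":0.3},
    {"slide":[0,2.3,-1],"roll":0,"gripper":0.25},
    {"slide":[0,2.3,-1],"roll":0,"gripper":0.25},
    {"slide":[0,2.3,-1],"roll":0,"gripper":0.25},
    {"slide":[0,2.3,-1],"roll":0,"gripper":0.25},
    {"slide":[0,2.3,-1],"roll":0,"gripper":0.25},
    {"slide":[0,2.3,-1],"roll":0,"gripper":0.25},
  ],
  newtons=25,
)

```text
clock: 19.18
position: [0.522, -0.1848, 0.0726]
ee_rot: [2.123, 2.315, -0.0]
force: [-1.9, 0.2, 5.6]
width: 0.384
```

```bash
python3 - <<'E'
from h import *
plan(.5213,-.1849,.070,95.1);print(arm.observe()['ft_torque'])
E
```

```text
slide [-0.1 -0.7  2.6] roll -0.0022 yaw 94.97 pos [ 0.522  -0.1848  0.0726] F [-1.88  0.23  5.63] w 0.384 j [ 0.7   0.53 -0.64  1.85  0.4   0.89 -0.04] t 19.1833
[-0.00915891  0.27297371 -0.00456618]
```

Request:
jog_arm(
  increments=[
    {"slide":[0,0,0],"roll":-0.05,"gripper":0.25},
    {"slide":[0,0,0],"roll":-0.1,"gripper":0.25},
    {"slide":[0,0,0],"roll":-0.14,"gripper":0.25},
    {"slide":[0,0,0],"roll":-0.18,"gripper":0.25},
    {"slide":[0,0,0],"roll":-0.22,"gripper":0.25},
    {"slide":[0,0,0],"roll":-0.26,"gripper":0.25},
    {"slide":[0,0,0],"roll":-0.29,"gripper":0.25},
    {"slide":[0,0,0],"roll":-0.32,"gripper":0.25},
    {"slide":[0,0,0],"roll":-0.32,"gripper":0.25},
    {"slide":[0,0,0],"roll":-0.32,"gripper":0.25},
  ],
)

```text
clock: 20.02
position: [0.5222, -0.185, 0.0726]
ee_rot: [1.726, 2.624, -0.0]
force: [-1.3, -1.0, 5.4]
width: 0.383
```

```bash
python3 - <<'E'
from h import *
plan(.5213,-.1849,.070,95.1);print(arm.observe()['ft_torque'],arm.observe()['joint_efforts'])
E
```

```text
slide [ 0.5 -0.8  2.6] roll 0.3178 yaw 113.31 pos [ 0.5222 -0.185   0.0726] F [-1.27 -1.03  5.43] w 0.383 j [ 0.75  0.56 -0.72  1.84  0.46  0.91  0.23] t 20.0167
[-0.18650566  0.08775462 -0.00683031] [ -0.55990661 -58.94783735 -11.05163097 -23.60551357  -0.23158813
  -0.38085289   0.09452452]
```

The cap turned 0.32 rad counter-clockwise with almost no torque, which is past the 0.2 rad stop, so this way loosens it. Continuing.

Request:
jog_arm(
  increments=[
    {"slide":[0,0,0],"roll":-0.11,"gripper":0.25},
    {"slide":[0,0,0],"roll":-0.22,"gripper":0.25},
    {"slide":[0,0,0],"roll":-0.33,"gripper":0.25},
    {"slide":[0,0,0],"roll":-0.44,"gripper":0.25},
    {"slide":[0,0,0],"roll":-0.55,"gripper":0.25},
    {"slide":[0,0,0],"roll":-0.66,"gripper":0.25},
    {"slide":[0,0,0],"roll":-0.77,"gripper":0.25},
    {"slide":[0,0,0],"roll":-0.88,"gripper":0.25},
    {"slide":[0,0,0],"roll":-0.99,"gripper":0.25},
    {"slide":[0,0,0],"roll":-1.1,"gripper":0.25},
  ],
)

```text
clock: 20.85
position: [0.5224, -0.1848, 0.0726]
ee_rot: [0.092, 3.139, -0.0]
force: [-0.9, -0.3, 3.1]
width: 0.386
```

```bash
python3 - <<'E'
from h import *
plan(.5213,-.1849,.070,95.1);print(arm.observe()['ft_torque'])
shot('scene','s11');f=load('s11')['frame'];cv2.imwrite('pics/s11c.png',cv2.resize(f[120:300,130:290],None,fx=3.3,fy=3.3,interpolation=cv2.INTER_CUBIC))
E
```

```text
slide [ 1.1 -0.2  2.6] roll 1.423 yaw 176.63 pos [ 0.5224 -0.1848  0.0726] F [-0.95 -0.27  3.07] w 0.386 j [ 0.91  0.66 -0.99  1.83  0.65  1.02  1.17] t 20.85
[ 0.12957145 -0.02053865 -0.02537168]
```

View pics/s11c.png

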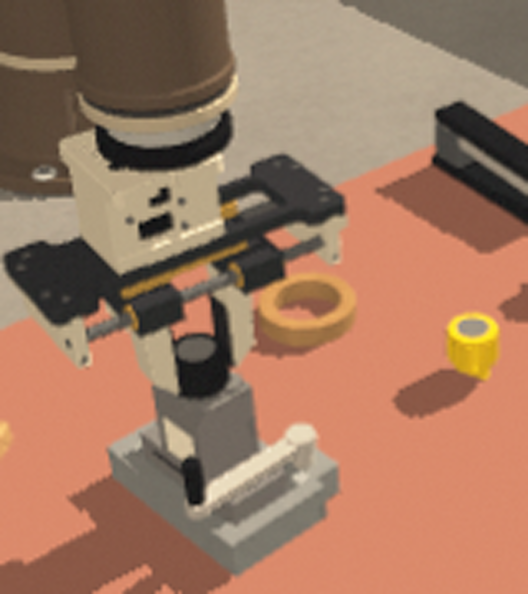

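Request:
jog_arm(
  increments=[
    {"slide":[0,0,-1],"roll":0,"gripper":0.25},
    {"slide":[0,0,-2],"roll":0,"gripper":0.25},
    {"slide":[0,0,-3],"roll":0,"gripper":0.25},
    {"slide":[0,0,-4],"roll":0,"gripper":0.25},
    {"slide":[0,0,-5],"roll":0,"gripper":0.25},
    {"slide":[0,0,-6],"roll":0,"gripper":0.25},
    {"slide":[0,0,-8],"roll":0,"gripper":0.25},
    {"slide":[0,0,-10],"roll":0,"gripper":0.25},
    {"slide":[0,0,-12],"roll":0,"gripper":0.25},
    {"slide":[0,0,-14],"roll":0,"gripper":0.25},
  ],
)

```text
clock: 21.73
position: [0.5219, -0.1846, 0.0864]
ee_rot: [0.1, 3.14, -0.0]
force: [0.3, 0.0, 0.1]
width: 0.387
```

```bash
python3 - <<'E'
from h import *
plan(.5213,-.1849,.170,176.6);print(arm.observe()['ft_torque'])
shot('scene','s12');f=load('s12')['frame'];cv2.imwrite('pics/s12c.png',cv2.resize(f[120:300,130:290],None,fx=3.3,fy=3.3,interpolation=cv2.INTER_CUBIC))
E
```

```text
slide [  0.6  -0.3 -83.6] roll -0.0045 yaw 176.34 pos [ 0.5219 -0.1846  0.0864] F [0.31 0.04 0.11] w 0.387 j [ 0.92  0.64 -1.    1.82  0.63  1.04  1.18] t 21.7333
[ 0.06638201 -0.1238636   0.00606113]
```

View pics/s12c.png

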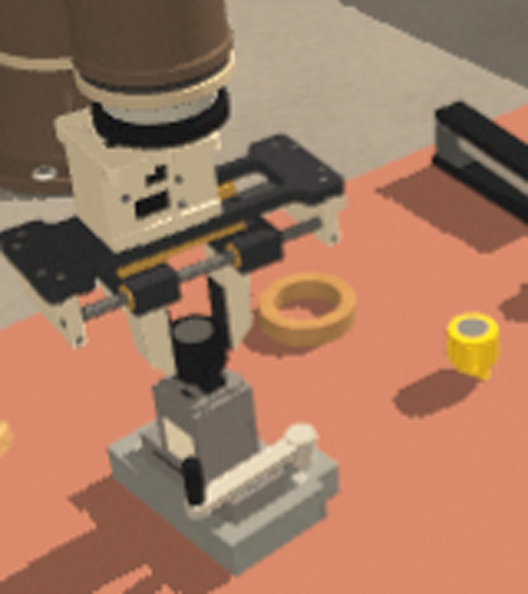

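The cap came up freely, with its stem showing beneath it. Lifting on by another 85 mm or so, then holding still.

Request:
jog_arm(
  increments=[
    {"slide":[0,0,-8],"roll":0,"gripper":0.25},
    {"slide":[0,0,-18],"roll":0,"gripper":0.25},
    {"slide":[0,0,-30],"roll":0,"gripper":0.25},
    {"slide":[0,0,-42],"roll":0,"gripper":0.25},
    {"slide":[0,0,-54],"roll":0,"gripper":0.25},
    {"slide":[0,0,-65],"roll":0,"gripper":0.25},
    {"slide":[0,0,-75],"roll":0,"gripper":0.25},
    {"slide":[0,0,-82],"roll":0,"gripper":0.25},
    {"slide":[0,0,-86],"roll":0,"gripper":0.25},
    {"slide":[0,0,-86],"roll":0,"gripper":0.25},
  ],
)

```text
clock: 22.62
position: [0.5223, -0.1847, 0.1731]
ee_rot: [0.101, 3.139, -0.001]
force: [-0.1, 0.4, -0.5]
width: 0.387
```

Request:
jog_arm(
  increments=[
    {"slide":[0,0,0],"roll":0,"gripper":0.25},
    {"slide":[0,0,0],"roll":0,"gripper":0.25},
    {"slide":[0,0,0],"roll":0,"gripper":0.25},
    {"slide":[0,0,0],"roll":0,"gripper":0.25},
    {"slide":[0,0,0],"roll":0,"gripper":0.25},
    {"slide":[0,0,0],"roll":0,"gripper":0.25},
    {"slide":[0,0,0],"roll":0,"gripper":0.25},
    {"slide":[0,0,0],"roll":0,"gripper":0.25},
    {"slide":[0,0,0],"roll":0,"gripper":0.25},
    {"slide":[0,0,0],"roll":0,"gripper":0.25},
  ],
)

```text
clock: 23.45
position: [0.5219, -0.1846, 0.1722]
ee_rot: [-0.1, -3.14, 0.0]
force: [0.1, 0.0, -0.7]
width: 0.383
```

```bash
python3 - <<'E'
from h import *
plan(.5213,-.1849,.170,176.6);print(abs(arm.observe()['dq']).max())
im=shot('scene','s13');t=shot('top','t13');f=im['frame'];cv2.imwrite('pics/s13c.png',cv2.resize(f[90:300,130:290],None,fx=2.8,fy=2.8,interpolation=cv2.INTER_CUBIC))
W=cloud(im);P=W.reshape(-1,3)
dark=(f.max(2)<45).reshape(-1)
Q=P[(np.hypot(P[:,0]-.5215,P[:,1]+.1846)<.016)&(P[:,2]>.1)&(P[:,2]<.24)];print('above tank z hist',np.histogram(Q[:,2],bins=np.arange(.1,.25,.01)))
W=cloud(t);P=W.reshape(-1,3)
B=P[(P[:,2]>.06)&(P[:,2]<.09)&(np.hypot(P[:,0]-.565,P[:,1]+.222)<.02)];print('peg',len(B),B.mean(0) if len(B) else '')
E
```

```text
slide [ 0.6 -0.3  2.2] roll -0.0045 yaw 176.34 pos [ 0.5219 -0.1846  0.1722] F [ 0.06  0.03 -0.75] w 0.383 j [ 0.97  0.56 -1.08  1.72  0.53  1.19  1.26] t 23.45
0.001768793523883465
above tank z hist (array([  1,   0,   0,   0,   0,   0,   0,   0,  19,   6,   0,   0, 107,
         0]), array([0.1 , 0.11, 0.12, 0.13, 0.14, 0.15, 0.16, 0.17, 0.18, 0.19, 0.2 ,
       0.21, 0.22, 0.23, 0.24]))
peg 0
```

View pics/s13c.png

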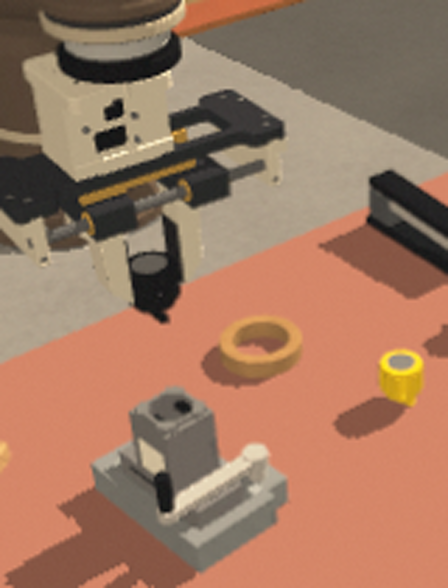

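View pics/t13.png

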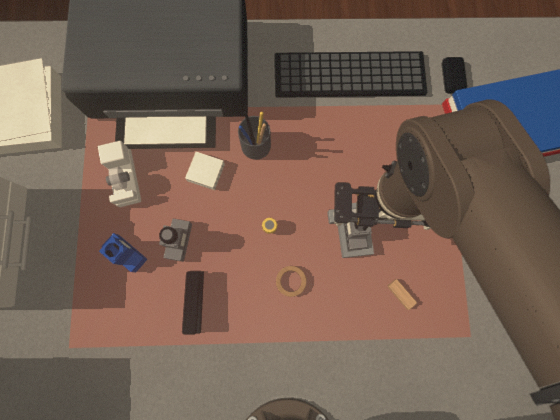

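The cap is held about 10 cm above its seat, the tank mouth is open and the lever is shut. Everything else in the top view is in place. One last check of the tank and lever positions, then I'll hand in.

```bash
python3 - <<'E'
from h import *
W=cloud(load('s13'));P=W.reshape(-1,3)
Q=P[(np.hypot(P[:,0]-.5215,P[:,1]+.1846)<.03)&(P[:,2]>.085)&(P[:,2]<.11)];print('tank top z',np.median(Q[:,2]),np.percentile(Q[:,2],90),Q[:,:2].mean(0))
def peg(t):
    P=cloud(load(t)).reshape(-1,3);B=P[(P[:,2]>.062)&(P[:,2]<.09)&(np.hypot(P[:,0]-.565,P[:,1]+.222)<.016)];return len(B),B.mean(0)
print(peg('s13'),peg('s12'))
arm.sign_off();print(arm.observe()['width'],arm.observe()['clock'])
E
```

```text
tank top z 0.09512746713225616 0.09927376293649506 [ 0.52625559 -0.18635227]
(62, array([ 0.56946075, -0.22313467,  0.07486557])) (62, array([ 0.56944337, -0.22311197,  0.07466408]))
the job is handed in; nothing more can be done
the job is handed in; nothing more can be done
```

The tank nearer the dock is locked into the dock, and its cap is unscrewed. The gripper is holding the cap still, about 10 cm above where it sat. I handed the job in at about 23.6 s of the 67 s allowed.

**Last checks**
- **Tank:** it is fully home. Its shoulder measured 41 mm when seated, and its top was at about 95–96 mm after the cap came off.
- **Lever:** I swung it to the end stop, reading about 0 rad with an 8 N reaction. The bar lies along the dock's y, and the peg did not move while the cap was lifted.
- **Cap:** the thread loosens counter-clockwise. It turned 1.42 rad with almost no torque, then lifted off freely. The grip reads 35 mm across, which fits the 36 mm cap.
- **Other objects:** in the final top view the other tank, the yellow cap and the rest of the desk look unmoved. I compared them by eye, not by measurement.

**What disagreed:** the visible fingertips are about 39 mm behind the reported TCP. Because of this, my first grip closed on the cap instead of the tank block. I opened without lifting and gripped again 42 mm lower; all later heights allow for this offset.

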